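# Lock the tumbler's lid: press in the spring plunger and slide the lever across

## Task

Lock the lid of the vibratory tumbler for its run: press the red plunger in the middle of the lid down into its housing until it is fully home, keep it down while you slide the black steel lever all the way across, so that the plunger stays trapped when you let go. Find its home by feel and press gently, under 14 N on the plunger, and leave everything else on the bench where it is.

Things in the scene. Friction and masses are not known exactly. Their poses are not given: they have to be found in the camera images.
- tumbler: vibratory tumbler, fixed to the bench: blue round base on springs, green bowl, ivory lid 272 mm in diameter, its flat top 205 mm above the bench. Origin at the centre of its underside, z up along the bowl's axis. The lid lock sits in the middle of the lid. The tumbler's own +x is the direction in which the black lever slides to lock.
- lock_housing (a point): centre of the lock housing's foot, on the tumbler's axis in the lid's top face, axes as the tumbler's. Aluminium flange 124 mm in diameter with a block on it, 92 mm (x) by 66 mm (y), 20 mm above the lid; its two guide strips along x (y = +-23 to +-33 mm) end 31 mm above the lid.
- plunger (a joint): travel of the vertical spring plunger in m, 0 = up (unlocked). Home is a firm stop (0.1 mm per N) 0.004 to 0.018 down, depending on where its collar is set on the stem: find it by feel. Spring: 4 N when up, 0.15 N more per mm, at most 6.7 N; more is felt only at the stop. Until it is home within 0.4 mm the collar blocks the slide; with the slide across it stays caught there.
- plunger_cap (a point): centre of the flat top of the plunger's round red cap, 32 mm diameter, 7 mm thick, on the tumbler's axis; 54 mm above the lid when up (tumbler z = 259 mm), 36 to 50 mm when home; moves with the plunger. Axes as the tumbler's. It bears on a soft seal: the robot's push on it, pressing and rubbing together, must stay under 14 N.
- keeper (a joint): travel of the black steel slide in m along the tumbler's +x: 0 = open, 0.014 = fully across (end stop). It moves stiffly (about 2 N, up to 4 N with the plunger caught under it) and stays where it is left. It begins to cover the plunger's collar (32 mm diameter) at about 0.005. Pushes on it must stay under 25 N.
- lever_face (a point): middle of that face of the slide's upright black thumb lever which looks at the red cap (to the tumbler's -x), 50 mm above the lid; moves with the slide. Lever: 6 mm thick, 44 mm wide across, top edge 72 mm above the lid. The face is 19 mm from the plunger's axis with the slide open, 33 mm with it across, so 3 mm from the cap at first.
- brass_weight: bystander, loose: brass pan weight, 38 mm diameter, 54 mm tall, standing; origin at the centre of its underside
- amber_vial: bystander, loose: amber glass vial with a black cap, 27 mm diameter, 65 mm tall, standing; origin at the centre of its underside
- serpentine: bystander, loose: mottled green serpentine pebble, about 44 mm across and 24 mm high; origin at the centre of its underside
- grit_jar: bystander, loose: grey jar with a white lid, 72 mm diameter, 95 mm tall, standing; origin at the centre of its underside
- brush: bystander, loose: small brush, 190 mm long, lying; its own x axis runs along it
- agate: bystander, loose: reddish agate pebble, about 49 mm across and 27 mm high; origin at the centre of its underside

How it is judged (in metres and radians):
On the way, in this order (a step that is already met when the one before it is completed fails the run):
1. the plunger is pressed in while the slide is still open (value of joint plunger above 0.003 m and value of joint keeper below 0.005 m), for 0.1 s.
2. the slide is all the way across and the plunger is down (value of joint keeper above 0.0125 m and value of joint plunger above 0.003 m), for 0.2 s.
At the end, for the whole second after the job is handed in: The slide is across (at least 12.5 of its 14 mm) and the plunger is held down by it (at least 3 mm in), both at rest, with the robot off; the bystanders are within 25 mm of where they stood (all of step 2 and velocity of joint each of keeper, plunger below 0.005 m/s and distance of each of brass_weight, amber_vial, serpentine, grit_jar, brush, agate from where it was at the start of the episode below 0.025 m); the robot touches nothing.
It fails at once if the robot's fingers or arm push on the plunger with more than 14 N (contact force between any of the fingers, the arm and plunger above 14 N).
It fails at once if the robot pushes on the slide with more than 25 N (contact force between any of the fingers, the arm and keeper above 25 N).
It fails at once if a bystander is moved more than 25 mm (distance of any of brass_weight, amber_vial, serpentine, grit_jar, brush, agate from where it was at the start of the episode above 0.025 m).
It fails at once if the glass vial is tipped (angle between amber_vial's own z axis and vertical above 0.4 rad).
It also fails if it takes over 48 s, if anything falls off the work surface, if the arm or the gripper's body presses on something with over 40 N, if the wrist force passes 120 N, or if a joint passes its speed limit or range.

## Robot

A 6-joint arm with a two-finger parallel gripper is mounted at the origin on the work surface. World frame = base frame: x ahead of the robot, y to its left, z up, the work surface at z = 0. Lengths are in mm, angles in degrees, forces in N, time in s.
With the tool pointing down it reaches from about 350 to 850 mm from the base axis. Payload 8.1 kg.
Tool frame: the origin (TCP) lies at the very end of the fingers, on their centre line; the grasp point (between the pads) lies 19 mm behind it; z points along the fingers, y is the line along which they close (so a half turn about z gives the same grasp; the last joint's range is limited). The gripper opens to 85 mm and grips with 20 to 120 N. Pads are 22 mm wide; open, the fingers measure 114 mm over their backs; the gripper's body (76 mm by 85 mm) begins 54 mm behind the grasp point. The pads swing forward as they close: fully open they stand 13 mm farther back than shut.
Start: joints at [-76.742, 7.471, 85.268, -0, 87.261, -4.893], TCP at [186.937, -570.14, 231.292] pointing down, gripper open.
Joint ranges: [-169.43, 169.43], [-51.17, 129.36], [1.28, 143.12], [-76.62, 256.62], [0, 156.53], [-152.29, 152.29]. Speed limits (degrees/s): [136.94, 136.94, 159.86, 180, 180, 180].

## Interface

Orientations are given as [roll, pitch, yaw] about the fixed x, y, z axes, in that order (R = Rz(yaw) Ry(pitch) Rx(roll)).
In Python, from bench import sense, eyes, job, models gives the robot as it stands. The module is installed in compiled form; this text tells all that it offers.
- The arm moves only by the tool apply_moves, never from a script. Its argument "rows" is a list of rows, each a list of 6 numbers: the shift along the tool's x, y, z in mm, then the turn, a rotation vector about the tool's x, y, z in rad. In form: [[dx, dy, dz, rx, ry, rz], ...]. A call has exactly 5 rows; each row shifts and turns the commanded pose from where the row before left it, along the tool's axes as they then stand; what a row does not reach is not made up. A row lasts 1/8 s, in which the tool goes at most 62.5 mm and 10.7 degrees, less where a joint would pass 70% of its speed; a pose out of reach is approached as far as the arm can. A call is refused whole if a number of a shift passes 62.5 or a number of a turn 0.188, either way. A call with a gripper value outside its range is refused whole. "fingers" is the finger opening in mm, from 0 to 85.4, set as the call begins (left out, the last holds). The fingers move at their own pace and stop on an object; "grip_force" is the grip in N (left out, the last holds). Time passes only in rows, so rows that do not move let the fingers close, or fill a call up. It gives the time, the measured TCP pose, the force, the opening and the grip force at its end, in the units of the state.
- sense(): the state, without advancing time (a new reading comes with each control period).
- eyes.snapshot(name): name is "side" or "top"; returns (picture, depth): 420x560x3 uint8, red, green, blue; 420x560 float32, mm along the optical axis (not along the pixel's ray), 0 where there is no reading.
- eyes.get_calibration(name): a dict with "intrinsics" (3x3 intrinsics, pixels), "D" ([k1, k2, p1, p2, k3] as OpenCV has them; the pictures are not rectified), "R" (3x3) and "t" (3): a world point X has camera coordinates R X + t. Camera axes: x right, y down, z forward; pixel columns grow to the right and rows downward; lengths in mm; the calibration is good to about 2 mm. A picture is of the moment at which its call begins. get_calibration takes no time and is no camera call.
- job.hand_in(): hands the job in; it is judged then, once.
Trained networks look in the newest picture that a camera, given by its name, has taken for a name from the list of things; names that differ only in an ending like _2 or _b are one class to them, and where a whole thing is asked for, a point or a joint stands for the part that bears it (a point fixed in the world has none). Each returns a list of dicts, best first, with "confidence" (0 to 1); they miss things now and then, are a little off and sometimes report something else, mostly with a low value. They report only what shows in the picture. A call takes as long as a camera call.
- models.boxes_of(name, camera): "xyz" ([x, y, z] in mm, in world coordinates, good to about 4 mm: the middle of the surface that is visible of it).
- models.cut_out(name, camera): "pixels" (420x560 bool, what is visible of it).
- models.place_of(name, camera): "xyz" ([x, y, z] in mm, in world coordinates, good to about 4 mm: a listed point, or the origin of a listed thing).
The state is a dict: "time": time; "joint_pos": joint angles; "qd": joint speeds; "joint_efforts": joint torques, N m; "tool_pos": TCP position; "tcp_rot": TCP orientation; "ft_force": force on the tool from outside, world axes, zero at the start; "wrist_torque": the same for the moment, N m; "finger_gap": finger opening in mm; "grip_force": force on a finger pad.
Only numpy, scipy, OpenCV 4.12 (cv2) and the standard library are available. Lean on these libraries where they do the work, as an engineer would, in place of code of your own. Each camera call takes 0.05 s, during which the arm holds its last target. There are 200 camera calls.

## Working session

There is one attempt and no reset: what is moved stays moved. The work goes in short steps, Python scripts to look and compute and a tool call to move; the robot and the scene stay as the last step left them, time stands still between calls to the robot, and variables do not carry over. Pictures are saved under pics/ and viewed, at most 10 in all, crops included, and the job is handed in when it is done.

Besides the shell and the picture viewer there is one more tool, called after "Emit:" as name([rows], argument=value, ...), one row to a line, values as JSON. apply_moves: Moves the arm, as the interface text tells. Its arguments: {"type":"object","properties":{"rows":{"type":"array"},"fingers":{"type":"number"},"grip_force":{"type":"number"}},"required":["rows"]}

```bash
mkdir -p pics; python3 - <<'E'
from bench import sense, eyes, job, models
import cv2, numpy as np
s=sense(); print({k:np.round(v,2).tolist() for k,v in s.items()})
ims=[]
for c in ("side","top"):
    p,d=eyes.snapshot(c); ims.append(p); cv2.imwrite(f"pics/{c}0.png",p[:,:,::-1])
    k=eyes.get_calibration(c); print(c,np.round(k["R"],3).tolist(),np.round(k["t"]).tolist(),np.round(k["intrinsics"]).tolist(),k["D"])
    for n in ("tumbler","lock_housing","plunger_cap","lever_face","grit_jar","brush","amber_vial","brass_weight"):
        print(c,n,[(np.round(r["xyz"]).tolist(),round(r["confidence"],2)) for r in models.place_of(n,c)[:2]])
E
```

```text
{'time': 0.0, 'joint_pos': [-76.74, 7.52, 85.33, 0.0, 87.26, -4.89], 'qd': [0.04, -0.02, -0.08, 0.02, -0.04, 0.0], 'joint_efforts': [-0.0, -56.94, -50.05, -0.0, 0.01, -0.0], 'tool_pos': [186.8, -569.6, 230.22], 'tcp_rot': [-179.89, -0.01, 18.15], 'ft_force': [0.23, -0.3, -0.69], 'wrist_torque': [0.01, -0.01, 0.02], 'grip_force': 0.0, 'finger_gap': 85.11}
side [[-0.997, 0.08, -0.01], [0.059, 0.637, -0.768], [-0.055, -0.766, -0.64]] [555.0, 106.0, 1340.0] [[396.0, 0.0, 282.0], [0.0, 396.0, 211.0], [0.0, 0.0, 1.0]] [-0.08550363  0.          0.          0.          0.        ]
side tumbler [([557.0, 67.0, 0.0], 0.84)]
side lock_housing [([554.0, 63.0, 205.0], 0.87), ([553.0, 64.0, 257.0], 0.57)]
side plunger_cap []
side lever_face [([576.0, 58.0, 254.0], 0.46)]
side grit_jar [([395.0, -446.0, 2.0], 0.63)]
side brush [([617.0, 451.0, -3.0], 0.94), ([357.0, 390.0, -0.0], 0.28)]
side amber_vial [([730.0, 26.0, -1.0], 0.62), ([553.0, 64.0, 255.0], 0.37)]
side brass_weight [([683.0, 190.0, -2.0], 0.65)]
top [[-0.037, -0.999, -0.006], [-0.977, 0.037, -0.208], [0.208, -0.001, -0.978]] [27.0, 554.0, 1534.0] [[453.0, 0.0, 281.0], [0.0, 453.0, 211.0], [0.0, 0.0, 1.0]] [0.01658658 0.         0.         0.         0.        ]
top tumbler []
top lock_housing [([556.0, 63.0, 202.0], 0.87)]
top plunger_cap [([552.0, 62.0, 262.0], 0.47), ([679.0, 191.0, 0.0], 0.23)]
top lever_face [([575.0, 61.0, 252.0], 0.59)]
top grit_jar [([393.0, -447.0, 1.0], 0.82)]
top brush [([622.0, 446.0, 4.0], 0.97)]
top amber_vial [([734.0, 22.0, -1.0], 0.38)]
top brass_weight [([575.0, 61.0, 254.0], 0.53), ([680.0, 188.0, -1.0], 0.49)]
```

```bash
cat > h.py <<'E'
from bench import sense, eyes, job, models
import cv2, numpy as np
def proj(c,P):
    k=eyes.get_calibration(c); R=np.array(k["R"]); 
    return cv2.projectPoints(np.array(P,float).reshape(-1,1,3),cv2.Rodrigues(R)[0],np.array(k["t"],float),np.array(k["intrinsics"]),np.array(k["D"]))[0].reshape(-1,2)
def cloud(c,d):
    k=eyes.get_calibration(c); v,u=np.mgrid[0:420,0:560]
    uv=cv2.undistortPoints(np.stack([u,v],-1).reshape(-1,1,2).astype(float),np.array(k["intrinsics"]),np.array(k["D"])).reshape(420,560,2)
    X=np.dstack([uv*d[...,None],d]); return (X-np.array(k["t"]))@np.array(k["R"])
E
python3 - <<'E'
from h import *
out=[]
for c in ("side","top"):
    p,d=eyes.snapshot(c); X=cloud(c,d); np.savez(f"{c}0.npz",p=p,X=X)
    u,v=proj(c,[555,63,230])[0].astype(int); print(c,u,v)
    out.append(cv2.resize(p[v-50:v+50,u-65:u+65,::-1],None,fx=3,fy=3,interpolation=cv2.INTER_CUBIC))
    near=np.hypot(X[...,0]-555,X[...,1]-63)<75
    hsv=cv2.cvtColor(p,cv2.COLOR_RGB2HSV).astype(int)
    red=near&((hsv[...,0]<8)|(hsv[...,0]>172))&(hsv[...,1]>140)&(hsv[...,2]>70)&(X[...,2]>235)
    blk=near&(hsv[...,2]<70)&(X[...,2]>262)
    for n,m in(("red",red),("blk",blk)):
        print(c,n,m.sum(),np.round(np.median(X[m],0),1),np.round(X[m].min(0)),np.round(X[m].max(0)))
cv2.imwrite("pics/crop1.png",np.hstack(out)); 
full=np.hstack([cv2.imread("pics/side0.png"),cv2.imread("pics/top0.png")]); cv2.imwrite("pics/full.png",cv2.resize(full,(800,300)))
E
```

```text
side 284 211
side red 72 [555.4  66.9 260. ] [541.  42. 245.] [570.  82. 263.]
side blk 27 [577.3  66.1 276.6] [573.  46. 262.] [581.  82. 279.]
top 262 200
top red 78 [553.7  65.5 258.6] [540.  50. 237.] [575.  81. 264.]
top blk 31 [573.5  57.8 275.9] [569.  40. 262.] [581.  77. 281.]
```

View pics/crop1.png

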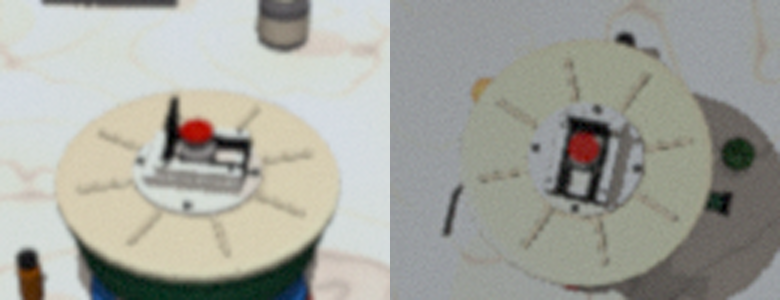

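View pics/full.png

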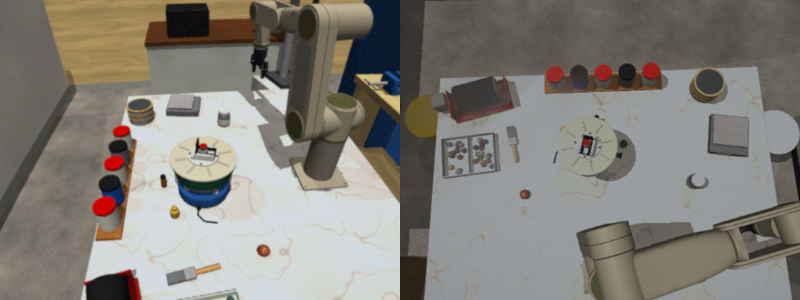

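```bash
python3 - <<'E'
from h import *
for c in ("side","top"):
    z=np.load(f"{c}0.npz"); p,X=z["p"],z["X"]
    near=np.hypot(X[...,0]-555,X[...,1]-65)<150
    lid=near&(abs(X[...,2]-205)<12)
    m=np.zeros((420,560),np.uint8); m[lid]=1
    cs=max(cv2.findContours(m,0,cv2.CHAIN_APPROX_NONE)[0],key=cv2.contourArea).reshape(-1,2)
    # ray-plane intersection at z=205 for contour pixels
    k=eyes.get_calibration(c);R=np.array(k["R"]);t=np.array(k["t"])
    uv=cv2.undistortPoints(cs.reshape(-1,1,2).astype(float),np.array(k["intrinsics"]),np.array(k["D"])).reshape(-1,2)
    D=np.c_[uv,np.ones(len(uv))]@R; C=-R.T@t
    P=C+D*((205-C[2])/D[:,2])[:,None]
    (cx,cy),r=cv2.minEnclosingCircle(P[:,:2].astype(np.float32))
    A=np.c_[2*P[:,:2],np.ones(len(P))]; s=np.linalg.lstsq(A,(P[:,:2]**2).sum(1),rcond=None)[0]
    print(c,"lid",lid.sum(),np.median(X[lid][:,2]),(cx,cy,r),s[:2],np.sqrt(s[2]+s[0]**2+s[1]**2))
    # lock parts rectified to plane z=236
    ctr=np.array([555,65])
    g=np.mgrid[60:-60:-0.4,60:-60:-0.4]  # up=+x, right=-y
    for zz in (236,277):
        pts=np.stack([g[0]+ctr[0],g[1]+ctr[1],np.full(g[0].shape,zz)],-1)
        q=proj(c,pts).reshape(300,300,2).astype(np.float32)
        im=cv2.remap(p,q,None,cv2.INTER_CUBIC); cv2.imwrite(f"rect_{c}_{zz}.png",im[:,:,::-1])
cv2.imwrite("pics/rect.png",np.vstack([np.hstack([cv2.imread(f"rect_{c}_{z}.png") for z in(236,277)]) for c in("side","top")]))
E
```

```text
side lid 4123 206.31096552025087 (552.9494018554688, 70.8542709350586, 139.95448303222656) [554.69903363  70.11933928] 135.97879812395908
top lid 4821 205.40667498953098 (552.680419921875, 65.2214126586914, 135.2359161376953) [552.66933707  65.28187161] 133.6896908558432
```

View pics/rect.png

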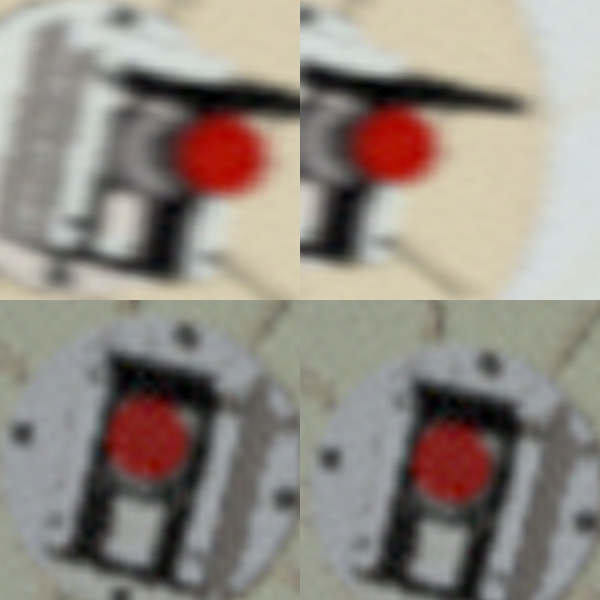

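Emit:
apply_moves([
  [30, -27, -25, 0, 0, 0],
  [36, -33, -25, 0, 0, 0],
  [36, -33, -25, 0, 0, 0],
  [36, -33, -25, 0, 0, 0],
  [36, -33, -10, 0, 0, 0],
], fingers=0, grip_force=40)

```text
time: 1.62
tool_pos: [303.6, -363.9, 343.4]
tcp_rot: [179.8, -0.1, 18.1]
ft_force: [0.5, -0.4, 0.8]
finger_gap: -0.3
grip_force: 0.0
```

Emit:
apply_moves([
  [36, -33, 0, 0, 0, 0],
  [36, -33, 0, 0, 0, 0],
  [36, -33, 0, 0, 0, 0],
  [36, -33, 0, 0, 0, 0],
  [36, -33, 0, 0, 0, 0],
])

```text
time: 2.25
tool_pos: [423.0, -150.5, 341.6]
tcp_rot: [180.0, -0.0, 18.1]
ft_force: [1.2, -0.7, -0.5]
finger_gap: 0.2
grip_force: 0.0
```

Emit:
apply_moves([
  [36, -33, 0, 0, 0, 0],
  [36, -33, 0, 0, 0, 0],
  [36, -33, 0, 0, 0, 0],
  [36, -33, 0, 0, 0, 0],
  [36, -33, 0, 0, 0, 0],
])

```text
time: 2.88
tool_pos: [542.7, 62.5, 341.5]
tcp_rot: [180.0, -0.0, 18.2]
ft_force: [0.0, -0.4, 0.1]
finger_gap: -0.1
grip_force: 0.0
```

Emit:
apply_moves([
  [0, 0, 0, 0, 0, -0.18],
  [0, 0, 0, 0, 0, -0.18],
  [0, 0, 0, 0, 0, -0.18],
  [0, 0, 0, 0, 0, -0.18],
  [0, 0, 0, 0, 0, -0.18],
])

```text
time: 3.5
tool_pos: [542.0, 60.9, 341.3]
tcp_rot: [180.0, -0.0, 70.1]
ft_force: [-0.3, 0.4, 0.0]
finger_gap: 0.1
grip_force: 0.0
```

Emit:
apply_moves([
  [0, 0, 0, 0, 0, -0.145],
  [0, 0, 0, 0, 0, 0],
  [0, 0, 0, 0, 0, 0],
  [0, 0, 0, 0, 0, 0],
  [0, 0, 0, 0, 0, 0],
])

```text
time: 4.12
tool_pos: [542.0, 60.9, 341.3]
tcp_rot: [180.0, 0.0, 78.0]
ft_force: [0.3, -0.2, 0.2]
finger_gap: 0.3
grip_force: 0.0
```

Emit:
apply_moves([
  [6.6, 8.4, 0, 0, 0, 0],
  [0, 0, 15, 0, 0, 0],
  [0, 0, 15, 0, 0, 0],
  [0, 0, 15, 0, 0, 0],
  [0, 0, 7, 0, 0, 0],
])

```text
time: 4.75
tool_pos: [550.8, 65.5, 287.2]
tcp_rot: [-179.9, 0.0, 78.0]
ft_force: [0.1, -0.6, 0.6]
finger_gap: -0.1
grip_force: 0.0
```

```bash
python3 - <<'E'
from h import *
s=sense(); T=np.array(s["tool_pos"]); print(T,s["tcp_rot"],s["ft_force"])
out=[]
for c in ("side","top"):
    p,d=eyes.snapshot(c); p=p.copy()
    q=proj(c,[T,[554.5,65,259]]); print(c,q)
    u,v=q[1].astype(int)
    cr=cv2.resize(p[v-40:v+35,u-50:u+50,::-1],None,fx=4,fy=4,interpolation=cv2.INTER_CUBIC)
    a=((q[0]-[u-50,v-40]+.5)*4).astype(int); cv2.drawMarker(cr,tuple(map(int,a)),(255,0,255),0,10)
    out.append(cr)
cv2.imwrite("pics/above.png",np.hstack(out))
E
```

```text
[550.80833586  65.54127585 287.18266952] [-1.79854917e+02  3.47864761e-02  7.80206485e+01] [ 0.10383904 -0.55509492  0.61768696]
side [[285.47971353 196.18410642]
 [284.18437128 204.21340168]]
top [[260.52743893 197.69431415]
 [261.12613638 198.69398849]]
```

View pics/above.png

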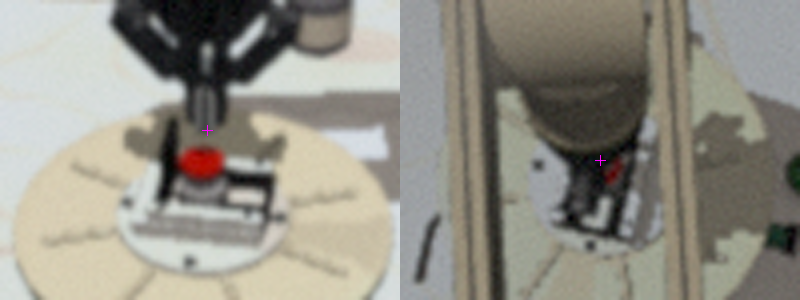

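Emit:
apply_moves([
  [0, 0, 8, 0, 0, 0],
  [0, 0, 8, 0, 0, 0],
  [0, 0, 5, 0, 0, 0],
  [0, 0, 2, 0, 0, 0],
  [0, 0, 1, 0, 0, 0],
])

```text
time: 5.48
tool_pos: [551.7, 65.6, 265.3]
tcp_rot: [180.0, -0.0, 78.0]
ft_force: [-0.1, -0.8, -1.1]
finger_gap: -0.1
grip_force: 0.0
```

Emit:
apply_moves([
  [0, 0, 1, 0, 0, 0],
  [0, 0, 1, 0, 0, 0],
  [0, 0, 1, 0, 0, 0],
  [0, 0, 1, 0, 0, 0],
  [0, 0, 0, 0, 0, 0],
])

```text
time: 6.1
tool_pos: [551.6, 65.6, 261.2]
tcp_rot: [-180.0, 0.0, 78.0]
ft_force: [-1.0, -0.4, 0.2]
finger_gap: 0.3
grip_force: 0.0
```

Emit:
apply_moves([
  [0, 0, 0.8, 0, 0, 0],
  [0, 0, 0.8, 0, 0, 0],
  [0, 0, 0.8, 0, 0, 0],
  [0, 0, 0.8, 0, 0, 0],
  [0, 0, 0.8, 0, 0, 0],
])

```text
time: 6.72
tool_pos: [551.6, 65.6, 257.6]
tcp_rot: [180.0, -0.0, 78.0]
ft_force: [-1.0, -0.6, 3.6]
finger_gap: -0.4
grip_force: 1.5
```

```bash
python3 -c "
from h import *
s=sense();print(s['tool_pos'],s['ft_force'],s['wrist_torque'])"
```

```text
[551.64784437  65.60350569 257.57171136] [-0.99502695 -0.5923227   3.63752395] [-0.031913    0.2321699   0.00133531]
```

Emit:
apply_moves([
  [0, 0, 0.4, 0, 0, 0],
  [0, 0, 0.4, 0, 0, 0],
  [0, 0, 0.4, 0, 0, 0],
  [0, 0, 0.2, 0, 0, 0],
  [0, 0, 0, 0, 0, 0],
])

```text
time: 7.35
tool_pos: [551.6, 65.6, 255.9]
tcp_rot: [180.0, -0.0, 78.0]
ft_force: [-1.4, 0.1, 4.0]
finger_gap: 0.4
grip_force: 1.6
```

Emit:
apply_moves([
  [0, 0, 0.2, 0, 0, 0],
  [0, 0, 0.2, 0, 0, 0],
  [0, 0, 0.2, 0, 0, 0],
  [0, 0, 0.2, 0, 0, 0],
  [0, 0, 0, 0, 0, 0],
])

```text
time: 7.98
tool_pos: [551.6, 65.6, 255.1]
tcp_rot: [-180.0, -0.0, 78.0]
ft_force: [-0.7, -0.0, 3.3]
finger_gap: 0.2
grip_force: 1.7
```

Emit:
apply_moves([
  [0, 0, 0.2, 0, 0, 0],
  [0, 0, 0.2, 0, 0, 0],
  [0, 0, 0.2, 0, 0, 0],
  [0, 0, 0.2, 0, 0, 0],
  [0, 0, 0, 0, 0, 0],
])

```text
time: 8.6
tool_pos: [551.6, 65.6, 254.3]
tcp_rot: [180.0, -0.0, 78.0]
ft_force: [-0.4, -0.3, 3.4]
finger_gap: -0.1
grip_force: 1.7
```

Emit:
apply_moves([
  [0, 0, 0.2, 0, 0, 0],
  [0, 0, 0.2, 0, 0, 0],
  [0, 0, 0.2, 0, 0, 0],
  [0, 0, 0.2, 0, 0, 0],
  [0, 0, 0, 0, 0, 0],
])

```text
time: 9.22
tool_pos: [551.6, 65.6, 253.5]
tcp_rot: [-180.0, -0.0, 78.0]
ft_force: [-0.9, -0.2, 3.8]
finger_gap: 0.1
grip_force: 1.8
```

Emit:
apply_moves([
  [0, 0, 0.2, 0, 0, 0],
  [0, 0, 0.2, 0, 0, 0],
  [0, 0, 0.2, 0, 0, 0],
  [0, 0, 0.2, 0, 0, 0],
  [0, 0, 0, 0, 0, 0],
])

```text
time: 9.85
tool_pos: [551.6, 65.6, 252.7]
tcp_rot: [180.0, 0.0, 78.0]
ft_force: [-0.4, -0.5, 4.1]
finger_gap: 0.4
grip_force: 1.8
```

Emit:
apply_moves([
  [0, 0, 0.2, 0, 0, 0],
  [0, 0, 0.2, 0, 0, 0],
  [0, 0, 0.2, 0, 0, 0],
  [0, 0, 0.2, 0, 0, 0],
  [0, 0, 0, 0, 0, 0],
])

```text
time: 10.48
tool_pos: [551.6, 65.6, 251.9]
tcp_rot: [180.0, -0.0, 78.0]
ft_force: [-0.4, 0.0, 3.8]
finger_gap: -0.3
grip_force: 1.9
```

Emit:
apply_moves([
  [0, 0, 0.2, 0, 0, 0],
  [0, 0, 0.2, 0, 0, 0],
  [0, 0, 0.2, 0, 0, 0],
  [0, 0, 0.2, 0, 0, 0],
  [0, 0, 0, 0, 0, 0],
])

```text
time: 11.1
tool_pos: [551.6, 65.6, 251.1]
tcp_rot: [180.0, -0.0, 78.0]
ft_force: [-0.9, 0.1, 3.7]
finger_gap: -0.1
grip_force: 2.0
```

Emit:
apply_moves([
  [0, 0, 0.2, 0, 0, 0],
  [0, 0, 0.2, 0, 0, 0],
  [0, 0, 0.2, 0, 0, 0],
  [0, 0, 0.2, 0, 0, 0],
  [0, 0, 0, 0, 0, 0],
])

```text
time: 11.72
tool_pos: [551.6, 65.6, 250.3]
tcp_rot: [-180.0, 0.0, 78.0]
ft_force: [-0.9, 0.5, 4.0]
finger_gap: -0.0
grip_force: 2.0
```

Emit:
apply_moves([
  [0, 0, 0.2, 0, 0, 0],
  [0, 0, 0.2, 0, 0, 0],
  [0, 0, 0.2, 0, 0, 0],
  [0, 0, 0.2, 0, 0, 0],
  [0, 0, 0, 0, 0, 0],
])

```text
time: 12.35
tool_pos: [551.6, 65.6, 249.5]
tcp_rot: [180.0, -0.0, 78.0]
ft_force: [-0.9, 0.0, 3.8]
finger_gap: -0.3
grip_force: 2.1
```

Emit:
apply_moves([
  [0, 0, 0.2, 0, 0, 0],
  [0, 0, 0.2, 0, 0, 0],
  [0, 0, 0.2, 0, 0, 0],
  [0, 0, 0.2, 0, 0, 0],
  [0, 0, 0, 0, 0, 0],
])

```text
time: 12.98
tool_pos: [551.6, 65.6, 248.7]
tcp_rot: [180.0, -0.0, 78.0]
ft_force: [0.6, 0.4, 4.7]
finger_gap: 0.0
grip_force: 2.1
```

Emit:
apply_moves([
  [0, 0, 0.2, 0, 0, 0],
  [0, 0, 0.2, 0, 0, 0],
  [0, 0, 0.2, 0, 0, 0],
  [0, 0, 0.2, 0, 0, 0],
  [0, 0, 0, 0, 0, 0],
])

```text
time: 13.6
tool_pos: [551.6, 65.6, 247.9]
tcp_rot: [180.0, -0.0, 78.0]
ft_force: [-0.6, -0.5, 5.0]
finger_gap: -0.4
grip_force: 2.2
```

Emit:
apply_moves([
  [0, 0, 0.2, 0, 0, 0],
  [0, 0, 0.2, 0, 0, 0],
  [0, 0, 0.2, 0, 0, 0],
  [0, 0, 0.2, 0, 0, 0],
  [0, 0, 0, 0, 0, 0],
])

```text
time: 14.22
tool_pos: [551.7, 65.6, 247.7]
tcp_rot: [180.0, -0.0, 78.0]
ft_force: [-2.3, 0.4, 7.4]
finger_gap: 0.2
grip_force: 3.7
```

Emit:
apply_moves([
  [0, 0.5, 0, 0, 0, 0],
  [0, 0.5, 0, 0, 0, 0],
  [0, 0.5, 0, 0, 0, 0],
  [0, 0.5, 0, 0, 0, 0],
  [0, 0.5, 0, 0, 0, 0],
])

```text
time: 14.85
tool_pos: [553.1, 65.4, 247.4]
tcp_rot: [-179.9, 0.0, 78.0]
ft_force: [-7.0, 0.6, 11.2]
finger_gap: 0.0
grip_force: 4.8
```

```bash
python3 -c "
from h import *
s=sense();print(s['tool_pos'],s['ft_force'],s['wrist_torque'],s['grip_force'])"
```

```text
[553.07161217  65.40018538 247.44609022] [-7.04681268  0.60770171 11.18722736] [ 0.21131518  1.31698186 -0.01943129] 4.839778688619845
```

Emit:
apply_moves([
  [0, 0, -0.2, 0, 0, 0],
  [0, 0, -0.2, 0, 0, 0],
  [0, 0, -0.1, 0, 0, 0],
  [0, 0, 0, 0, 0, 0],
  [0, 0, 0, 0, 0, 0],
])

```text
time: 15.48
tool_pos: [553.1, 65.4, 247.6]
tcp_rot: [-179.9, 0.0, 78.0]
ft_force: [-6.2, 1.7, 7.2]
finger_gap: -0.3
grip_force: 3.8
```

```bash
python3 -c "
from h import *
s=sense();print(s['tool_pos'],s['ft_force'],s['wrist_torque'],s['grip_force'],s['joint_pos'])"
```

```text
[553.11252276  65.38265195 247.63449467] [-6.1587893   1.65443069  7.15481282] [ 0.20333783  0.99360977 -0.04703002] 3.8429567357889027 [1.44962569e+00 5.54102127e-01 9.08092093e+01 2.65593717e-02
 8.87556909e+01 1.34061802e+01]
```

Emit:
apply_moves([
  [0, 0.4, -0.06, 0, 0, 0],
  [0, 0.4, -0.06, 0, 0, 0],
  [0, 0.4, -0.06, 0, 0, 0],
  [0, 0.4, -0.06, 0, 0, 0],
  [0, 0.4, -0.06, 0, 0, 0],
])

```text
time: 16.1
tool_pos: [555.2, 64.9, 247.8]
tcp_rot: [-179.9, 0.0, 78.0]
ft_force: [-4.6, 1.2, 6.2]
finger_gap: -0.0
grip_force: 3.1
```

```bash
python3 -c "
from h import *
s=sense();print(s['tool_pos'],s['ft_force'],s['wrist_torque'],s['grip_force'],s['tcp_rot'])"
```

```text
[555.19846557  64.94338328 247.75301177] [-4.55111337  1.19197002  6.23881037] [ 0.17000229  0.88045248 -0.00555726] 3.066024174905806 [-1.79886064e+02  9.80035918e-04  7.80401375e+01]
```

Emit:
apply_moves([
  [0, 0.6, 0, 0, 0, 0],
  [0, 0.6, 0, 0, 0, 0],
  [0, 0.6, 0, 0, 0, 0],
  [0, 0.6, 0, 0, 0, 0],
  [0, 0.6, 0, 0, 0, 0],
])

```text
time: 16.73
tool_pos: [558.1, 64.3, 247.8]
tcp_rot: [-179.9, 0.0, 78.0]
ft_force: [-5.3, 0.2, 6.5]
finger_gap: -0.5
grip_force: 3.2
```

```bash
python3 -c "
from h import *
s=sense();print(s['tool_pos'],s['ft_force'],s['wrist_torque'],s['grip_force'],s['tcp_rot'])"
```

```text
[558.14637301  64.32814387 247.7541772 ] [-5.26748713  0.24718112  6.53808884] [ 0.16026884  0.90179825 -0.02747455] 3.1681724685063273 [-1.79888448e+02  2.13778738e-03  7.80404179e+01]
```

Emit:
apply_moves([
  [0, 0.6, 0, 0, 0, 0],
  [0, 0.6, 0, 0, 0, 0],
  [0, 0.6, 0, 0, 0, 0],
  [0, 0.6, 0, 0, 0, 0],
  [0, 0.6, 0, 0, 0, 0],
])

```text
time: 17.35
tool_pos: [560.7, 63.8, 247.7]
tcp_rot: [-179.8, 0.0, 78.0]
ft_force: [-8.3, 2.3, 6.8]
finger_gap: -0.0
grip_force: 4.4
```

```bash
python3 -c "
from h import *
s=sense();print(s['tool_pos'],s['ft_force'],s['wrist_torque'],s['grip_force'],s['tcp_rot'])"
```

```text
[560.69416035  63.76877726 247.68878595] [-8.26491787  2.272212    6.8090145 ] [0.16671617 1.17187627 0.0075104 ] 4.388657987479405 [-1.79833001e+02  7.63651299e-03  7.80451954e+01]
```

Emit:
apply_moves([
  [0, 0.6, 0, 0, 0, 0],
  [0, 0.6, 0, 0, 0, 0],
  [0, 0.6, 0, 0, 0, 0],
  [0, 0.6, 0, 0, 0, 0],
  [0, 0.6, 0, 0, 0, 0],
])

```text
time: 17.98
tool_pos: [563.6, 63.1, 247.7]
tcp_rot: [-179.8, 0.0, 78.0]
ft_force: [-7.2, 1.1, 6.4]
finger_gap: 0.2
grip_force: 4.3
```

```bash
python3 -c "
from h import *
s=sense();print(s['tool_pos'],s['ft_force'],s['wrist_torque'],s['grip_force'],s['tcp_rot'])"
```

```text
[563.57822196  63.09292698 247.72513913] [-7.24142005  1.0648125   6.42118775] [ 0.15913538  1.1936991  -0.03626826] 4.2702647123951465 [-1.79832035e+02  1.52599625e-02  7.80426330e+01]
```

Emit:
apply_moves([
  [0, 0.5, 0, 0, 0, 0],
  [0, 0.5, 0, 0, 0, 0],
  [0, 0.5, 0, 0, 0, 0],
  [0, 0.5, 0, 0, 0, 0],
  [0, 0.5, 0, 0, 0, 0],
])

```text
time: 18.6
tool_pos: [566.0, 62.5, 247.7]
tcp_rot: [-179.8, 0.0, 78.0]
ft_force: [-7.7, 1.1, 6.9]
finger_gap: 0.1
grip_force: 4.3
```

```bash
python3 -c "
from h import *
s=sense();print(s['tool_pos'],s['ft_force'],s['wrist_torque'],s['grip_force'],s['tcp_rot'])"
```

```text
[566.04174042  62.47035147 247.72263082] [-7.73310178  1.09429525  6.91129022] [ 0.10410347  1.24579855 -0.03489707] 4.260727180716266 [-1.79834837e+02  1.97111901e-02  7.80343753e+01]
```

Emit:
apply_moves([
  [0, 0.5, 0, 0, 0, 0],
  [0, 0.5, 0, 0, 0, 0],
  [0, 0.5, 0, 0, 0, 0],
  [0, 0.5, 0, 0, 0, 0],
  [0, 0.5, 0, 0, 0, 0],
])

```text
time: 19.23
tool_pos: [568.5, 61.9, 247.7]
tcp_rot: [-179.8, 0.0, 78.0]
ft_force: [-6.4, -0.2, 7.6]
finger_gap: 0.0
grip_force: 4.3
```

```bash
python3 -c "
from h import *
s=sense();print(s['tool_pos'],s['ft_force'],s['wrist_torque'],s['grip_force'],s['tcp_rot'])"
```

```text
[568.4963302   61.90247335 247.69955358] [-6.44079915 -0.18617919  7.56183996] [ 0.04021158  1.09404316 -0.06530373] 4.339384620543569 [-1.79835438e+02  2.70532036e-02  7.80309500e+01]
```

Emit:
apply_moves([
  [0, 0.6, -0.03, 0, 0, 0],
  [0, 0.6, -0.03, 0, 0, 0],
  [0, 0.6, -0.03, 0, 0, 0],
  [0, 0.6, -0.03, 0, 0, 0],
  [0, 0.6, -0.03, 0, 0, 0],
])

```text
time: 19.85
tool_pos: [571.4, 61.2, 247.7]
tcp_rot: [-179.8, 0.0, 78.0]
ft_force: [-6.4, -0.2, 6.6]
finger_gap: 0.3
grip_force: 4.0
```

```bash
python3 -c "
from h import *
s=sense();print(s['tool_pos'],s['ft_force'],s['wrist_torque'],s['grip_force'],s['tcp_rot'])"
```

```text
[571.424067    61.19080393 247.70584507] [-6.37131141 -0.24806476  6.62589375] [ 0.01627683  1.06702499 -0.03129114] 3.9677936172665795 [-1.79831774e+02  3.67255187e-02  7.80326197e+01]
```

Emit:
apply_moves([
  [0, 0.5, 0, 0, 0, 0],
  [0, 0.5, 0, 0, 0, 0],
  [0, 0.5, 0, 0, 0, 0],
  [0, 0.4, 0, 0, 0, 0],
  [0, 0.4, 0, 0, 0, 0],
])

```text
time: 20.48
tool_pos: [573.0, 60.8, 247.7]
tcp_rot: [-179.7, 0.0, 78.0]
ft_force: [-12.4, -0.2, 9.1]
finger_gap: -0.1
grip_force: 6.9
```

```bash
python3 -c "
from h import *
s=sense();print(s['tool_pos'],s['ft_force'],s['wrist_torque'],s['grip_force'],s['tcp_rot'])"
```

```text
[572.96142298  60.84457847 247.65734634] [-12.39060588  -0.18011215   9.08453017] [ 0.07806198  1.94322182 -0.11498538] 6.8805132761917775 [-1.79735642e+02  4.50751996e-02  7.80354036e+01]
```

Emit:
apply_moves([
  [0, -0.5, -0.2, 0, 0, 0],
  [0, -0.5, -0.4, 0, 0, 0],
  [0, -0.5, -1, 0, 0, 0],
  [0, -0.5, -3, 0, 0, 0],
  [0, 0, -5, 0, 0, 0],
])

```text
time: 21.1
tool_pos: [572.9, 61.1, 257.5]
tcp_rot: [-180.0, 0.0, 78.0]
ft_force: [0.5, 0.2, -1.2]
finger_gap: -0.1
grip_force: 0.3
```

Emit:
apply_moves([
  [0, 0, -10, 0, 0, 0],
  [0, 0, -15, 0, 0, 0],
  [0, 0, -20, 0, 0, 0],
  [0, 0, -30, 0, 0, 0],
  [0, 0, -30, 0, 0, 0],
])

```text
time: 21.72
tool_pos: [573.0, 61.1, 365.1]
tcp_rot: [179.9, -0.0, 78.0]
ft_force: [-0.4, -0.1, -0.3]
finger_gap: -0.1
grip_force: 0.0
```

Emit:
apply_moves([
  [-30, -20, -10, 0, 0, 0],
  [-40, -30, 0, 0, 0, 0],
  [-40, -30, 0, 0, 0, 0],
  [-40, -30, 0, 0, 0, 0],
  [-40, -30, 0, 0, 0, 0],
])

```text
time: 22.35
tool_pos: [395.4, -96.6, 374.4]
tcp_rot: [179.9, 0.0, 78.0]
ft_force: [0.2, 0.4, -0.2]
finger_gap: -0.1
grip_force: 0.0
```

```bash
python3 - <<'E'
from h import *
s=sense(); print(s["tool_pos"],s["ft_force"])
out=[]
for c in ("side","top"):
    p,d=eyes.snapshot(c); X=cloud(c,d)
    u,v=proj(c,[554.5,65,259])[0].astype(int)
    out.append(cv2.resize(p[v-40:v+35,u-50:u+50,::-1],None,fx=4,fy=4,interpolation=cv2.INTER_CUBIC))
    near=np.hypot(X[...,0]-555,X[...,1]-65)<60
    hsv=cv2.cvtColor(p,cv2.COLOR_RGB2HSV).astype(int)
    red=near&((hsv[...,0]<8)|(hsv[...,0]>172))&(hsv[...,1]>140)&(hsv[...,2]>70)&(X[...,2]>225)&(X[...,2]<290)
    blk=near&(hsv[...,2]<70)&(X[...,2]>262)&(X[...,2]<290)
    for n,m in(("red",red),("blk",blk)): print(c,n,m.sum(),np.round(np.median(X[m],0),1) if m.any() else 0)
cv2.imwrite("pics/after.png",np.hstack(out))
E
```

```text
[395.40462033 -96.56435152 374.36753272] [ 0.17775978  0.40801401 -0.17973941]
side red 69 [554.4  66.4 249.3]
side blk 26 [590.8  67.8 275.9]
top red 72 [552.7  65.4 248.1]
top blk 37 [586.6  54.5 275.3]
```

View pics/after.png

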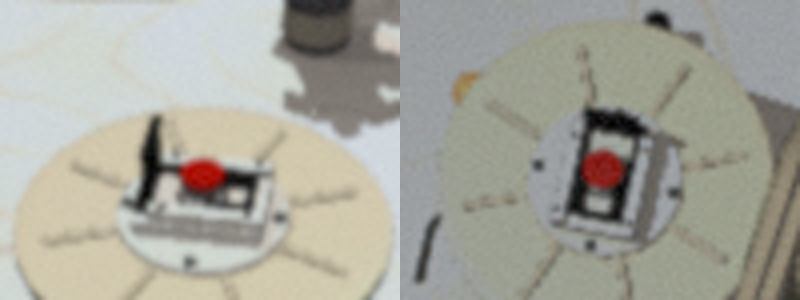

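The pictures show the cap, at (203,175) in the side view, about 11 mm lower and still down with the arm away. The lever, at (150,150), is about 13.5 mm across with a clear gap to the cap. The end stop was also felt.

```bash
python3 -c "
from bench import job
print(job.hand_in())"
```

```text
the job is handed in; nothing more can be done
None
```

The lid is locked and the job handed in (no verdict came back): I pressed the plunger about 11 mm to its stop and slid the lever to its end stop, and the final pictures show the plunger still down with the arm clear. Wrist force peaked near 13 N during the press, against the 14 N limit; I took no final check on the loose items, but the arm stayed clear of them.

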